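Let the cut pipes out of a lever hopper

TASK

Two cut lengths of copper pipe wait behind the lid of the grey bench hopper. With a fingertip press the lever paddle beside its tray right down and keep it down until both pipes have rolled out into the tray, then ease the paddle back up slowly, over two seconds or more, so that the lid comes down shut without slamming, and take the finger away. Work the lid by the lever only, do not touch the pipes, pick nothing up, and leave the torch, the pipe fitting and the tape where they are.

Things in the scene. Friction and masses are not known exactly. Their poses are not given: they have to be found in the camera images.
- hopper: Grey metal hopper fixed to the bench, 135 mm wide (y), 130 mm high. Origin: underside, middle line; -x points out of its front (towards the robot), z up. x = -0.172 to -0.055: low open tray (lip 34 mm, sides 40 mm high); x = -0.055 to 0.111: lidded part, floor sloping down to the mouth over the tray. Dark linkage box on its +y side, x = 0 to 0.108, out to y = 0.094, top z = 0.125.
- lever (a joint): Steel lever on the hopper's +y side, rad: 0 = up at rest, 0.27 = right down (hard stop). Pivot at (0.020, 0.088, 0.090) in the hopper's frame, axis along y; the arm runs forward to the paddle. Linked: the lid opens 2.6 rad per rad of lever. The lid's weight drives it back up when let go; nothing latches. Holding it down takes about 3 to 7 N at the paddle.
- paddle (a point): Centre of the top face of the lever's black rubber paddle, 38 mm (x) by 50 mm (y), beside the tray on the +y side, 0.170 m ahead of the pivot. In the hopper's frame: at rest (-0.150, 0.112, 0.0965), level; right down about (-0.146, 0.112, 0.051), tipped forward 0.27 rad. Its axes are the lever's, parallel to the hopper's at rest.
- lid (a joint): Lid angle, rad: 0 = shut, 0.70 = fully open. Aluminium frame with clear window, 160 x 137 mm, hinged at the back of the hopper's top (0.105, 0, 0.135 in its frame), a 90 mm skirt in front shutting the mouth. Opening, its front swings up to 0.24 m above the bench and 25 mm forward, never ahead of x = -0.08 in the hopper's frame. Let go, it slams at several rad/s.
- lid_edge (a point): Middle of the lower edge of the lid's front skirt; shut, it is at (-0.0485, 0, 0.0445) in the hopper's frame.
- pipe0: Copper pipe length, 22 mm diameter, 110 mm long, along its own y; origin half-way along, on the skin 11 mm from the axis (turns with the pipe). At first it lies across the hopper against the inside of the lid's skirt; it rolls out into the tray as the lid opens.
- pipe1: The second copper pipe length, same size and origin, behind the first.
- pipe0_mid (a point): Centre of the first pipe, on its axis half-way along. About 52 mm above the bench at first, under 30 mm in the tray.
- pipe1_mid (a point): Centre of the second pipe, on its axis half-way along.
- torch_by: Black torch, 133 mm long, 41 mm high, lying loose on the bench on the hopper's -y side. Origin at the middle of its underside. To be left alone.
- tee_by: Brass tee pipe fitting, 44 x 64 x 27 mm, loose on the bench beyond the paddle (+y of it). Origin at the middle of its underside. To be left alone.
- tape_by: Roll of black tape, 62 mm across, 19 mm high, flat on the bench on the hopper's +y side, behind the tee. Origin at the middle of its underside. To be left alone.

How it is judged:
By the outcome, as a careful person would: the job done as asked, in the order asked, and still so for the second after the job is handed in, with the robot touching nothing.
It also fails if it takes over 42 s, if anything falls off the work surface, if the arm or the gripper's body presses on something with over 40 N, if the wrist force passes 120 N, or if a joint passes its speed limit or range.

ROBOT

A 7-joint arm with a two-finger parallel gripper is mounted at the origin on a cart in front of the work surface, level with it; the furniture and walls round the work are solid. World frame = base frame: x ahead of the robot, y to its left, z up, the work surface at z = 0. Lengths are in m, angles in rad, forces in N, time in s.
With the tool pointing down it reaches from about 0.425 to 0.925 m from the base axis. Payload 6.8 kg.
Tool frame: the origin (TCP) lies between the finger pads; the fingertips stand 11 mm ahead of it and the grasp point (between the pads) lies 8 mm behind it; z points along the fingers, y is the line along which they close (so a half turn about z gives the same grasp; the last joint's range is limited). The gripper opens to 85 mm and grips with 20 to 120 N. Pads are 22 mm wide; open, the fingers measure 114 mm over their backs; the gripper's body (76 mm by 85 mm) begins 54 mm behind the grasp point. The pads swing forward as they close: fully open they stand 13 mm farther back than shut.
Start: joints at [-1.24, 0.477, 0.022, 1.555, -0.011, 1.109, -0.083], TCP at [0.287, 0.611, 0.213] pointing down, gripper open.
Joint ranges: [-2.96, 2.96], [-0.34, 2.1], [-1.41, 1.46], [0.24, 2.44], [-1.37, 4.51], [0.17, 1.92], [-2.96, 2.96]. Speed limits (rad/s): [2.39, 2.39, 3.14, 3.14, 3.14, 3.14, 3.14].

INTERFACE

Orientations are given as a rotation vector (axis times angle).
In Python, from bench import r gives the robot as it stands.
- The arm moves only by the tool send_rows, never from a script. Its argument "deltas" is a list of rows, each an object of numbers: "dx", "dy", "dz": the shift along the world's x, y, z in mm; "rx", "ry", "rz": the turn, a rotation vector about the world's x, y, z in degrees. A call has 1 to 5 rows; each row is the pose to reach, as a shift and turn from the pose commanded when the call began; what a row does not reach only later rows make up. A row lasts 1/12 s, in which the tool goes at most 41.7 mm and 7.16 degrees, less where a joint would pass 70% of its speed; a pose out of reach is approached as far as the arm can. A call with a gripper value outside its range is refused whole. "jaw" is the finger opening in mm, from 0 to 85.4, set as the call begins (left out, the last holds). The fingers move at their own pace and stop on an object; "newtons" is the grip in N (left out, the last holds). Time passes only in rows, so rows that repeat a pose let the fingers close. It gives the time, the measured TCP pose, the force, the opening and the grip force at its end, in the units of the state.
- r.get_obs(): the state, without advancing time (a new reading comes with each control period).
- r.grab_frame(name): name is "scene" or "top" or "wrist"; returns a dict with "frame" (384x512x3 uint8, blue, green, red), "z_map" (384x512 float32, m along the optical axis (not along the pixel's ray), 0 where there is no reading), "vertical_fov" (degrees; the focal length in pixels is half the picture's height over the tangent of half this angle, whatever the lens; pixels are square), "cx", "cy" (the principal point, pixels), "distortion" ([k1, k2, p1, p2, k3] as OpenCV has them; the pictures are not rectified), "xyz" and "orientation" of the camera in the world. Camera axes: x right, y down, z forward; pixel columns grow to the right and rows downward; lengths in m; the calibration is good to about 2 mm. A picture is of the moment at which its call begins.
- r.hand_in(): hands the job in; it is judged then, once.
The state is a dict: "clock": time; "joints": joint angles; "qvel": joint speeds; "tau": joint torques, N m; "tcp_pos": TCP position; "orientation": TCP orientation; "contact_force": force on the tool from outside, world axes, zero at the start; "moment": the same for the moment, N m; "grip_width": finger opening in m; "gripper_force": force on a finger pad.
Only numpy, scipy, OpenCV 4.12 (cv2) and the standard library are available. Lean on these libraries where they do the work, as an engineer would, in place of code of your own. Each camera call takes 0.05 s, during which the arm holds its last target. There are 200 camera calls.

## Working session

There is one attempt and no reset: what is moved stays moved. The work goes in short steps, Python scripts to look and compute and a tool call to move; the robot and the scene stay as the last step left them, time stands still between calls to the robot, and variables do not carry over. Pictures are saved under pics/ and viewed, at most 10 in all, crops included, and the job is handed in when it is done.

Besides the shell and the picture viewer there is one more tool, called after "Request:" by a JSON object that holds its "fn" and its "kwargs". send_rows: Moves the arm, as the interface text tells. Its arguments: {"type":"object","properties":{"deltas":{"type":"array","items":{"type":"object","properties":{"dx":{"type":"number"},"dy":{"type":"number"},"dz":{"type":"number"},"rx":{"type":"number"},"ry":{"type":"number"},"rz":{"type":"number"}}}},"jaw":{"type":"number"},"newtons":{"type":"number"}},"required":["deltas"]}

```bash
mkdir -p pics; cat > h.py <<'E'
import numpy as np, cv2
from scipy.spatial.transform import Rotation as R
from bench import r
def grab(n,save=None):
    d=r.grab_frame(n)
    if save: cv2.imwrite('pics/'+save,d['frame'])
    return d
def K(d):
    f=d['frame'].shape[0]/2/np.tan(np.radians(d['vertical_fov'])/2)
    return np.array([[f,0,d['cx']],[0,f,d['cy']],[0,0,1.]])
def cloud(d):
    h,w=d['z_map'].shape
    u,v=np.meshgrid(np.arange(w),np.arange(h))
    p=np.stack([u,v],-1).reshape(-1,1,2).astype(np.float64)
    n=cv2.undistortPoints(p,K(d),np.array(d['distortion'],float)).reshape(h,w,2)
    P=np.dstack([n,np.ones((h,w))])*d['z_map'][...,None]
    o=np.array(d['orientation'])
    M=R.from_rotvec(o).as_matrix() if o.size==3 else o
    W=P@M.T+np.array(d['xyz']); W[d['z_map']==0]=np.nan
    return W
E
python3 - <<'E'
from h import *
a=grab('scene');b=grab('top')
cv2.imwrite('pics/a.png',np.hstack([a['frame'],b['frame']])[:, :]) 
cv2.imwrite('pics/a.png',cv2.resize(np.vstack([a['frame'],b['frame']]),(800,1200))[:600]);cv2.imwrite('pics/b.png',cv2.resize(b['frame'],(800,600)))
np.savez('s.npz',a=cloud(a),b=cloud(b),fa=a['frame'],fb=b['frame'])
for d in(a,b):print(d['xyz'],d['orientation'],d['vertical_fov'],d['distortion'],np.mean(d['z_map']>0))
print(r.get_obs())
E
```

```text
[0.22927367 0.41994835 0.70106488] [-0.98349948  2.47267579 -1.06945155] 57.636358026220165 [-0.06508528  0.          0.          0.          0.        ] 0.9960734049479166
[ 0.1256951  -0.06570793  1.25109112] [-2.0555175   1.89823699 -0.42002813] 45.05506365970104 [-0.05544889  0.          0.          0.          0.        ] 0.9961395263671875
{'clock': 0.1, 'joints': array([-1.24008603,  0.47768573,  0.0223277 ,  1.5563506 , -0.01154146,
        1.10931179, -0.08313734]), 'qvel': array([-0.00181367, -0.00104446,  0.00111364, -0.00183621, -0.00187009,
       -0.00041965,  0.00067427]), 'tau': array([ 4.12962225e-03, -5.97765183e+01,  1.61336862e+00, -2.81953025e+01,
        1.27505607e-02,  5.02859009e-03,  9.31704420e-06]), 'tcp_pos': array([0.28653299, 0.61053828, 0.21164476]), 'orientation': array([-6.83737561e-01, -3.06599533e+00,  2.51920710e-03]), 'contact_force': array([ 0.19188464,  0.25244239, -0.15097319]), 'moment': array([0.05197424, 0.02485887, 0.00471105]), 'gripper_force': 0.0, 'grip_width': 0.0855714634719051}
```

View pics/a.png

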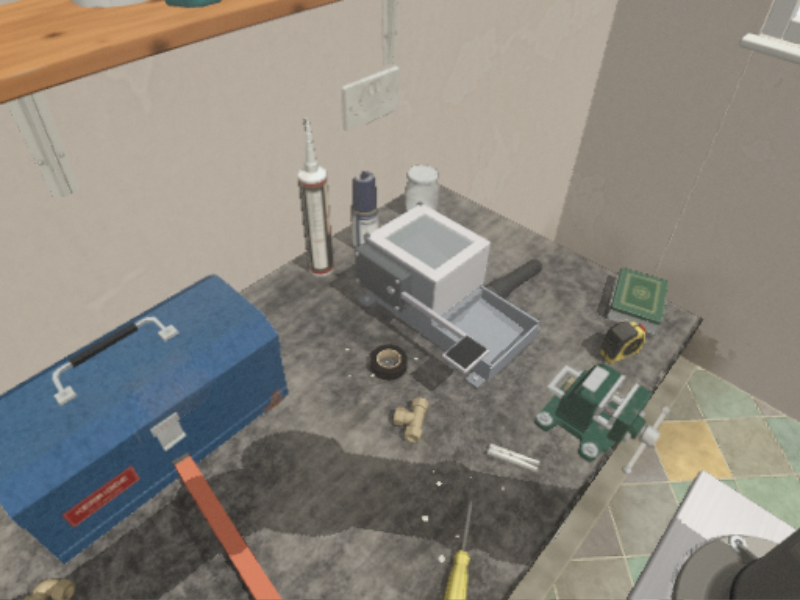

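View pics/b.png

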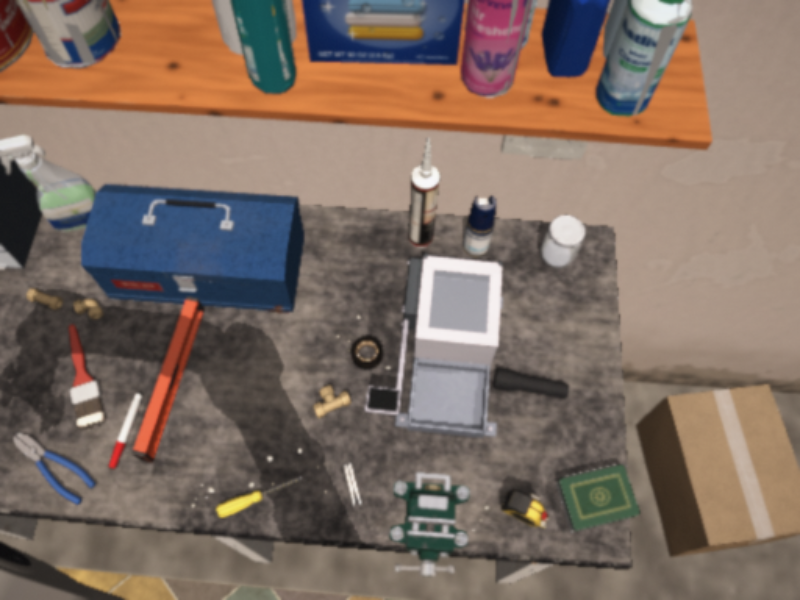

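Both views show the hopper with its lid shut. The paddle is at about (465,351) in the scene picture and (382,399) in the top one. The tee is at (411,418)/(331,401) and the tape at (388,362)/(367,351). Next I'll measure the paddle and the hopper's yaw.

```bash
python3 - <<'E'
from h import *
s=np.load('s.npz')
for k,(u,v) in dict(a=(298,225),b=(244,255)).items():
    W=s[k];f=s['f'+k]
    m=((f.max(2)<75)&(np.abs(W[...,2]-.0965)<.02)).astype(np.uint8)
    n,l,st,c=cv2.connectedComponentsWithStats(m)
    i=l[v-3:v+4,u-3:u+4].max(); P=W[l==i]
    print(k,st[i],c[i],'mean',P.mean(0),np.median(P,0),'color',f[v,u],W[v,u])
    (cx,cy),wh,an=cv2.minAreaRect((P[:,:2]*1000).astype(np.float32));print('rect',cx,cy,wh,an)
    # lid top
    Z=W[...,2]; near=(np.hypot(W[...,0]-P[:,0].mean(),W[...,1]-P[:,1].mean())<.4)
    L=(Z>.125)&(Z<.15)&near&(f.min(2)>110)
    n,l,st,c=cv2.connectedComponentsWithStats(L.astype(np.uint8)); i=1+st[1:,4].argmax()
    Q=W[l==i];print('lid',len(Q),np.median(Q[:,2]),cv2.minAreaRect((Q[:,:2]*1000).astype(np.float32)))
    # objects near the paddle
    for nm,x in dict(tee=(411,418) if k=='a' else (331,401),tape=(388,350) if k=='a' else (367,340)).items():
        u2,v2=int(x[0]*.64),int(x[1]*.64);print(nm,W[v2,u2])
    print('bench',W[int(480*.64),int(300*.64)])
E
```

```text
a [286 216  24  19 244] [297.68032787 225.12295082] mean [ 0.48710041 -0.02408304  0.09760734] [ 0.48697657 -0.02405613  0.09766603] color [64 67 67] [ 0.48694984 -0.02510022  0.09712588]
rect 487.0996398925781 -24.64893341064453 (46.64156723022461, 35.244529724121094) 87.55391693115234
lid 2384 0.13800845968021036 ((665.006591796875, -132.6844482421875), (161.70846557617188, 163.64776611328125), 89.01133728027344)
tee [0.50116774 0.07251016 0.02201232]
tape [0.61416316 0.00232169 0.0187633 ]
bench [5.53040886e-01 2.40688529e-01 1.59859006e-04]
b [236 248  18  14 217] [244.64976959 254.99078341] mean [ 0.48972066 -0.02726951  0.09620223] [ 0.48975038 -0.02726464  0.09620747] color [29 30 31] [ 0.48994305 -0.02554888  0.09489174]
rect 490.2955627441406 -27.884017944335938 (44.86867904663086, 36.31453323364258) 88.32780456542969
lid 2829 0.13661128908483544 ((665.0581665039062, -144.08108520507812), (139.94552612304688, 165.09080505371094), 88.51226043701172)
tee [0.50282461 0.06769887 0.02155004]
tape [0.62633392 0.01552005 0.01553944]
bench [0.36270052 0.10473472 0.00168083]
```

```bash
python3 - <<'E'
from h import *
s=np.load('s.npz')
for k in 'ab':
    W=s[k].reshape(-1,3);W=W[~np.isnan(W[:,0])]
    a=np.array([.287,.611]);b=np.array([.488,-.026]);d=b-a;t=np.clip((W[:,:2]-a)@d/(d@d),0,1)
    D=np.linalg.norm(W[:,:2]-a-t[:,None]*d,axis=1)
    for lo in np.arange(0,1,.2):
        m=(D<.13)&(t>=lo)&(t<=lo+.2)&(W[:,2]<.6);print(k,round(lo,1),np.percentile(W[m,2],99.5) if m.any() else None)
E
```

```text
a 0.0 None
a 0.2 None
a 0.4 0.05222072474556404
a 0.6 0.019354842822741688
a 0.8 0.13824628262111358
b 0.0 0.014967953738685917
b 0.2 0.05153094611092561
b 0.4 0.052465469694726805
b 0.6 0.019491032909124233
b 0.8 0.1364954664771447
```

Request:
{"fn": "send_rows", "kwargs": {"deltas": [{"dx":10,"dy":-32,"rz":2},{"dx":20,"dy":-64,"rz":4},{"dx":30,"dy":-96,"rz":6},{"dx":40,"dy":-128,"rz":8},{"dx":50,"dy":-160,"rz":10}], "jaw": 0, "newtons": 20}}

```text
$.deltas[0]: bad value
```

Request:
{"fn": "send_rows", "kwargs": {"deltas": [{"dx":10,"dy":-32,"dz":0,"rx":0,"ry":0,"rz":2},{"dx":20,"dy":-64,"dz":0,"rx":0,"ry":0,"rz":4},{"dx":30,"dy":-96,"dz":0,"rx":0,"ry":0,"rz":6},{"dx":40,"dy":-128,"dz":0,"rx":0,"ry":0,"rz":8},{"dx":50,"dy":-160,"dz":0,"rx":0,"ry":0,"rz":10}], "jaw": 0, "newtons": 20}}

```text
clock: 0.52
tcp_pos: [0.3369, 0.4492, 0.212]
orientation: [-0.411, -3.114, 0.001]
contact_force: [0.2, -0.1, -0.5]
grip_width: 0.0253
gripper_force: 0.0
```

Request:
{"fn": "send_rows", "kwargs": {"deltas": [{"dx":10,"dy":-32,"dz":0,"rx":0,"ry":0,"rz":3},{"dx":20,"dy":-64,"dz":0,"rx":0,"ry":0,"rz":6},{"dx":30,"dy":-96,"dz":0,"rx":0,"ry":0,"rz":9},{"dx":40,"dy":-128,"dz":0,"rx":0,"ry":0,"rz":12},{"dx":50,"dy":-160,"dz":0,"rx":0,"ry":0,"rz":13}]}}

```text
clock: 0.93
tcp_pos: [0.3868, 0.2892, 0.2123]
orientation: [-0.054, -3.141, 0.0]
contact_force: [-0.0, -0.1, 0.2]
grip_width: -0.0
gripper_force: 0.0
```

Request:
{"fn": "send_rows", "kwargs": {"deltas": [{"dx":10,"dy":-32,"dz":0,"rx":0,"ry":0,"rz":0},{"dx":20,"dy":-64,"dz":0,"rx":0,"ry":0,"rz":0},{"dx":30,"dy":-96,"dz":0,"rx":0,"ry":0,"rz":0},{"dx":40,"dy":-128,"dz":0,"rx":0,"ry":0,"rz":0},{"dx":50,"dy":-160,"dz":-10,"rx":0,"ry":0,"rz":0}]}}

```text
clock: 1.35
tcp_pos: [0.4379, 0.1298, 0.2037]
orientation: [0.059, 3.138, 0.002]
contact_force: [1.5, -0.4, -0.0]
grip_width: 0.0002
gripper_force: 0.0
```

Request:
{"fn": "send_rows", "kwargs": {"deltas": [{"dx":12,"dy":-36,"dz":-10,"rx":0,"ry":0,"rz":0},{"dx":25,"dy":-72,"dz":-20,"rx":0,"ry":0,"rz":0},{"dx":37,"dy":-108,"dz":-30,"rx":0,"ry":0,"rz":0},{"dx":50,"dy":-144,"dz":-40,"rx":0,"ry":0,"rz":0},{"dx":52,"dy":-156,"dz":-60,"rx":0,"ry":0,"rz":0}]}}

```text
clock: 1.77
tcp_pos: [0.4915, -0.0308, 0.1436]
orientation: [0.068, 3.136, -0.003]
contact_force: [0.2, 0.2, -0.1]
grip_width: -0.0001
gripper_force: 0.0
```

```bash
python3 - <<'E'
from h import *
d=grab('scene');b=grab('wrist');cv2.imwrite('pics/c.png',np.vstack([d['frame'][120:384,150:450],b['frame'][:300,100:400]]))
print(r.get_obs()['tcp_pos'],r.get_obs()['orientation'],r.get_obs()['contact_force'])
E
```

```text
[ 0.48696049 -0.02845881  0.14010535] [-0.06759436 -3.13624444  0.00314261] [-0.32117156  0.42072496  0.00741056]
```

View pics/c.png

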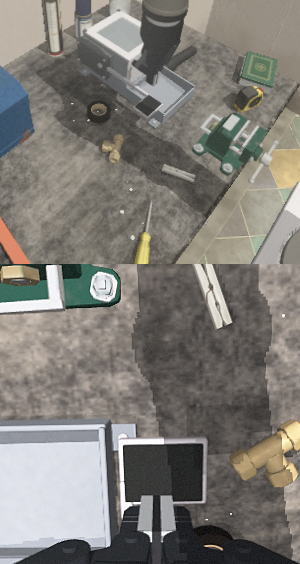

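The wrist view shows the shut fingers (columns 140–178) centred over the paddle (columns 119–207) and square to it, with the tee and tape clear. Next I press down.

Request:
{"fn": "send_rows", "kwargs": {"deltas": [{"dx":1,"dy":1,"dz":-8,"rx":0,"ry":0,"rz":0},{"dx":2,"dy":2,"dz":-16,"rx":0,"ry":0,"rz":0},{"dx":2,"dy":2,"dz":-22,"rx":0,"ry":0,"rz":0},{"dx":2,"dy":2,"dz":-26,"rx":0,"ry":0,"rz":0},{"dx":2,"dy":2,"dz":-29,"rx":0,"ry":0,"rz":0}]}}

```text
clock: 2.28
tcp_pos: [0.4906, -0.0219, 0.1131]
orientation: [-0.056, -3.141, -0.0]
contact_force: [0.7, 1.4, -0.2]
grip_width: -0.0001
gripper_force: 0.0
```

Request:
{"fn": "send_rows", "kwargs": {"deltas": [{"dx":0,"dy":0,"dz":-3,"rx":0,"ry":0,"rz":0},{"dx":0,"dy":0,"dz":-6,"rx":0,"ry":0,"rz":0},{"dx":0,"dy":0,"dz":-9,"rx":0,"ry":0,"rz":0},{"dx":0,"dy":0,"dz":-12,"rx":0,"ry":0,"rz":0},{"dx":1,"dy":0,"dz":-15,"rx":0,"ry":0,"rz":0}]}}

```text
clock: 2.7
tcp_pos: [0.4917, -0.023, 0.0983]
orientation: [0.059, 3.141, 0.0]
contact_force: [-0.4, -0.3, -0.0]
grip_width: 0.0001
gripper_force: 0.0
```

Request:
{"fn": "send_rows", "kwargs": {"deltas": [{"dx":0,"dy":0,"dz":-3,"rx":0,"ry":0,"rz":0},{"dx":1,"dy":0,"dz":-6,"rx":0,"ry":0,"rz":0},{"dx":1,"dy":0,"dz":-9,"rx":0,"ry":0,"rz":0},{"dx":2,"dy":0,"dz":-12,"rx":0,"ry":0,"rz":0},{"dx":2,"dy":0,"dz":-15,"rx":0,"ry":0,"rz":0}]}}

```text
clock: 3.12
tcp_pos: [0.494, -0.0229, 0.0832]
orientation: [0.059, 3.141, -0.0]
contact_force: [0.7, -0.3, -0.7]
grip_width: 0.0002
gripper_force: 0.0
```

```bash
python3 - <<'E'
from h import *
d=grab('scene');b=grab('wrist');cv2.imwrite('pics/d.png',np.hstack([cv2.resize(d['frame'][130:280,220:380],None,fx=2.5,fy=2.5),b['frame'][9:384,100:400]]))
o=r.get_obs();print(o['tcp_pos'],o['contact_force'],o['moment'])
E
```

```text
[ 0.49342356 -0.02295508  0.08295841] [ 0.01119829 -0.40204632 -0.85169914] [-0.01636014  0.01790695 -0.00364701]
```

View pics/d.png

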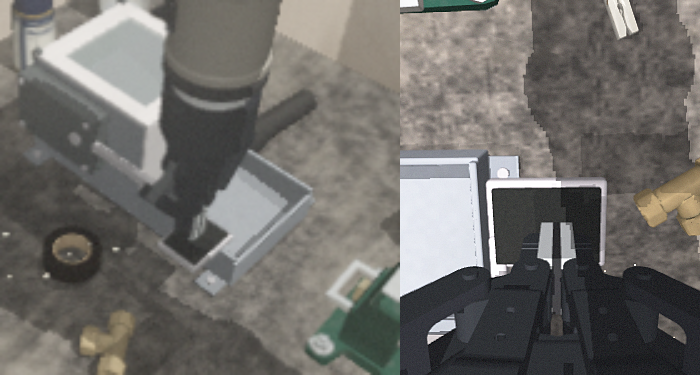

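```bash
python3 - <<'E'
from h import *
b=grab('wrist');W=cloud(b)
for n,(u,v) in dict(padL=(510,240),padM_front=(550,205),padR=(590,240),tipL=(545,228),tipR=(568,228),fingL=(545,245)).items():
    print(n,W[v+9,u-400+100].round(4))
d=grab('scene');W=cloud(d)
for n,(x,y) in dict(p1=(183,243),p2=(205,255)).items():print(n,W[int(130+y/2.5),int(220+x/2.5)].round(4))
m=(W[...,2]>.125)&(abs(W[...,0]-.66)<.12)&(abs(W[...,1]+.14)<.1)
print(np.nanpercentile(W[m][:,2],[5,50,95]))
E
```

```text
padL [ 0.4942 -0.0443  0.0958]
padM_front [ 0.4776 -0.0248  0.096 ]
padR [ 0.4962 -0.0067  0.0945]
tipL [ 0.4824 -0.0268  0.1115]
tipR [ 0.4826 -0.0173  0.1119]
fingL [ 0.4826 -0.0263  0.1274]
p1 [ 0.4917 -0.013   0.0968]
p2 [ 0.4687 -0.016   0.0961]
[0.12595961 0.13773316 0.13985838]
```

The scene crop shows the lid still shut. In the wrist view the fingertips (row 222) hang just above the paddle, and depth puts them about 10 mm over it. So the tip sits higher than the nominal offset suggests, and I'll descend by force.

Request:
{"fn": "send_rows", "kwargs": {"deltas": [{"dx":0,"dy":-1,"dz":-2,"rx":0,"ry":0,"rz":0},{"dx":0,"dy":-2,"dz":-4,"rx":0,"ry":0,"rz":0},{"dx":-1,"dy":-2,"dz":-6,"rx":0,"ry":0,"rz":0},{"dx":-2,"dy":-2,"dz":-8,"rx":0,"ry":0,"rz":0},{"dx":-2,"dy":-2,"dz":-8,"rx":0,"ry":0,"rz":0}]}}

```text
clock: 3.73
tcp_pos: [0.4925, -0.0251, 0.0757]
orientation: [0.059, 3.139, 0.0]
contact_force: [0.8, -0.6, 2.2]
grip_width: 0.0001
gripper_force: 0.7
```

```bash
python3 - <<'E'
from h import *
b=grab('wrist');W=cloud(b);cv2.imwrite('pics/e.png',cv2.resize(b['frame'][150:384,150:350],None,fx=2.5,fy=2.5))
for v in range(222,250,2):print(v,W[v,245].round(4),W[v,210].round(4))
o=r.get_obs();print(o['tcp_pos'],o['contact_force'],o['moment'])
E
```

```text
222 [ 0.4787 -0.0291  0.0933] [ 0.4782 -0.0447  0.0932]
224 [ 0.4799 -0.0292  0.0925] [ 0.4792 -0.0448  0.0931]
226 [ 0.4811 -0.0293  0.092 ] [ 0.4799 -0.0447  0.0938]
228 [ 0.4815 -0.0293  0.0933] [ 0.4808 -0.0448  0.0938]
230 [ 0.4827 -0.0293  0.0929] [ 0.4821 -0.045   0.0929]
232 [ 0.481  -0.0291  0.0994] [ 0.4826 -0.0449  0.0939]
234 [ 0.4812 -0.029   0.1014] [ 0.4836 -0.045   0.0939]
236 [ 0.4813 -0.0289  0.1033] [ 0.4849 -0.0452  0.093 ]
238 [ 0.4815 -0.0289  0.1049] [ 0.4861 -0.0453  0.0924]
240 [ 0.4811 -0.0288  0.108 ] [ 0.4866 -0.0452  0.0936]
242 [ 0.481  -0.0287  0.1103] [ 0.4879 -0.0454  0.0927]
244 [ 0.4811 -0.0287  0.1121] [ 0.4884 -0.0453  0.0939]
246 [ 0.4815 -0.0286  0.113 ] [ 0.4891 -0.0453  0.0946]
248 [ 0.4809 -0.0285  0.1162] [ 0.4905 -0.0455  0.0935]
[ 0.49217216 -0.02501493  0.07564201] [1.47950487 0.38553425 1.45139401] [-0.06016649 -0.33356056  0.0065054 ]
```

View pics/e.png

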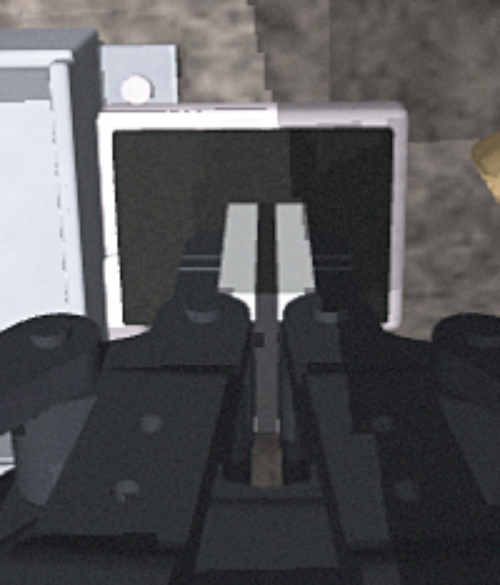

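The fingertips rest on the paddle's middle (crop about (265,205)) and it has begun to yield at about 2 N. I keep pressing.

Request:
{"fn": "send_rows", "kwargs": {"deltas": [{"dx":0,"dy":0,"dz":-3,"rx":0,"ry":0,"rz":0},{"dx":0,"dy":0,"dz":-6,"rx":0,"ry":0,"rz":0},{"dx":1,"dy":0,"dz":-9,"rx":0,"ry":0,"rz":0},{"dx":1,"dy":0,"dz":-12,"rx":0,"ry":0,"rz":0},{"dx":1,"dy":0,"dz":-15,"rx":0,"ry":0,"rz":0}]}}

```text
clock: 4.2
tcp_pos: [0.4925, -0.025, 0.0601]
orientation: [-0.059, -3.14, 0.0]
contact_force: [-0.1, -2.3, 4.2]
grip_width: -0.0
gripper_force: 2.1
```

Request:
{"fn": "send_rows", "kwargs": {"deltas": [{"dx":0,"dy":0,"dz":-3,"rx":0,"ry":0,"rz":0},{"dx":0,"dy":0,"dz":-6,"rx":0,"ry":0,"rz":0},{"dx":1,"dy":0,"dz":-9,"rx":0,"ry":0,"rz":0},{"dx":1,"dy":0,"dz":-12,"rx":0,"ry":0,"rz":0},{"dx":1,"dy":0,"dz":-15,"rx":0,"ry":0,"rz":0}]}}

```text
clock: 4.62
tcp_pos: [0.4942, -0.025, 0.0453]
orientation: [0.059, 3.14, -0.0]
contact_force: [1.3, -0.8, 3.9]
grip_width: -0.0005
gripper_force: 2.0
```

Request:
{"fn": "send_rows", "kwargs": {"deltas": [{"dx":0,"dy":0,"dz":-2,"rx":0,"ry":0,"rz":0},{"dx":0,"dy":0,"dz":-4,"rx":0,"ry":0,"rz":0},{"dx":1,"dy":0,"dz":-6,"rx":0,"ry":0,"rz":0},{"dx":1,"dy":0,"dz":-6,"rx":0,"ry":0,"rz":0}]}}

```text
clock: 4.95
tcp_pos: [0.4948, -0.0248, 0.0392]
orientation: [-0.058, -3.141, -0.0]
contact_force: [1.3, -0.3, 4.1]
grip_width: 0.0001
gripper_force: 1.9
```

Not at the stop yet, so I go on in small steps until the force climbs.

Request:
{"fn": "send_rows", "kwargs": {"deltas": [{"dx":0,"dy":0,"dz":-1.5,"rx":0,"ry":0,"rz":0},{"dx":0,"dy":0,"dz":-3,"rx":0,"ry":0,"rz":0},{"dx":0,"dy":0,"dz":-3,"rx":0,"ry":0,"rz":0}]}}

```text
clock: 5.2
tcp_pos: [0.4948, -0.0248, 0.0363]
orientation: [0.059, 3.141, 0.0]
contact_force: [0.4, -0.7, 3.4]
grip_width: -0.0001
gripper_force: 1.8
```

Request:
{"fn": "send_rows", "kwargs": {"deltas": [{"dx":0,"dy":0,"dz":-1,"rx":0,"ry":0,"rz":0},{"dx":0,"dy":0,"dz":-2,"rx":0,"ry":0,"rz":0},{"dx":0,"dy":0,"dz":-2,"rx":0,"ry":0,"rz":0}]}}

```text
clock: 5.45
tcp_pos: [0.495, -0.0248, 0.0346]
orientation: [0.059, 3.141, 0.0]
contact_force: [2.0, -0.0, 5.9]
grip_width: 0.0002
gripper_force: 2.7
```

Request:
{"fn": "send_rows", "kwargs": {"deltas": [{"dx":0,"dy":0,"dz":-1,"rx":0,"ry":0,"rz":0},{"dx":0,"dy":0,"dz":-2,"rx":0,"ry":0,"rz":0},{"dx":0,"dy":0,"dz":-2,"rx":0,"ry":0,"rz":0}]}}

```text
clock: 5.7
tcp_pos: [0.4952, -0.0248, 0.0341]
orientation: [0.059, 3.14, 0.002]
contact_force: [-4.5, 0.5, 25.2]
grip_width: -0.0002
gripper_force: 12.8
```

```bash
python3 - <<'E'
from h import *
d=grab('scene');W=cloud(d);b=grab('top');cv2.imwrite('pics/f.png',np.hstack([cv2.resize(d['frame'][90:290,200:380],None,fx=2,fy=2),cv2.resize(b['frame'][150:290,230:360],(371,400))]))
o=r.get_obs();print(o['tcp_pos'],o['contact_force'])
E
```

```text
[ 0.49520894 -0.02481469  0.03407738] [-3.94964493  0.07444567 24.75204997]
```

View pics/f.png

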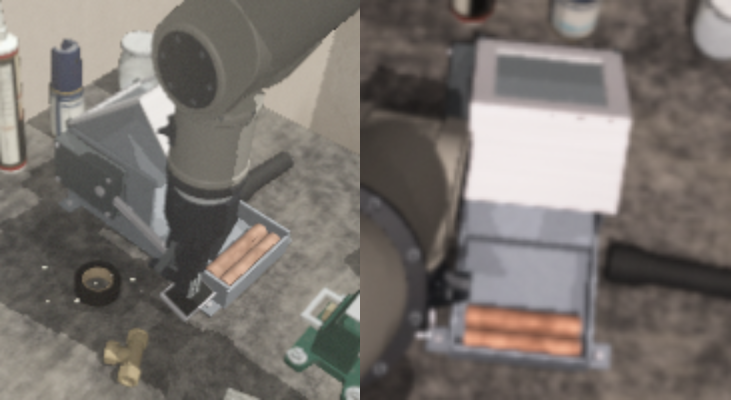

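The lid stands wide open and both pipes lie in the tray against its lip, at (245,253) left and (523,325) right. The lever is at its stop (25 N). I hold briefly, then ease up at about 12 mm/s.

Request:
{"fn": "send_rows", "kwargs": {"deltas": [{"dx":0,"dy":0,"dz":0.5,"rx":0,"ry":0,"rz":0},{"dx":0,"dy":0,"dz":0.5,"rx":0,"ry":0,"rz":0},{"dx":0,"dy":0,"dz":0.5,"rx":0,"ry":0,"rz":0},{"dx":0,"dy":0,"dz":0.5,"rx":0,"ry":0,"rz":0},{"dx":0,"dy":0,"dz":0.5,"rx":0,"ry":0,"rz":0}]}}

```text
clock: 6.22
tcp_pos: [0.4952, -0.0248, 0.0342]
orientation: [0.059, 3.14, 0.001]
contact_force: [-1.8, 0.9, 20.0]
grip_width: 0.0001
gripper_force: 9.8
```

Request:
{"fn": "send_rows", "kwargs": {"deltas": [{"dx":0,"dy":0,"dz":1,"rx":0,"ry":0,"rz":0},{"dx":0,"dy":0,"dz":2,"rx":0,"ry":0,"rz":0},{"dx":0,"dy":0,"dz":3,"rx":0,"ry":0,"rz":0},{"dx":0,"dy":0,"dz":4,"rx":0,"ry":0,"rz":0},{"dx":0,"dy":0,"dz":5,"rx":0,"ry":0,"rz":0}]}}

```text
clock: 6.63
tcp_pos: [0.4943, -0.0248, 0.0379]
orientation: [-0.058, -3.14, -0.0]
contact_force: [0.5, 0.1, 3.1]
grip_width: -0.0003
gripper_force: 1.8
```

Request:
{"fn": "send_rows", "kwargs": {"deltas": [{"dx":0,"dy":0,"dz":1,"rx":0,"ry":0,"rz":0},{"dx":0,"dy":0,"dz":2,"rx":0,"ry":0,"rz":0},{"dx":0,"dy":0,"dz":3,"rx":0,"ry":0,"rz":0},{"dx":0,"dy":0,"dz":4,"rx":0,"ry":0,"rz":0},{"dx":-1,"dy":0,"dz":5,"rx":0,"ry":0,"rz":0}]}}

```text
clock: 7.05
tcp_pos: [0.4934, -0.0248, 0.0429]
orientation: [-0.059, -3.14, -0.0]
contact_force: [-0.9, 0.7, 4.4]
grip_width: 0.0002
gripper_force: 1.9
```

Request:
{"fn": "send_rows", "kwargs": {"deltas": [{"dx":0,"dy":0,"dz":1,"rx":0,"ry":0,"rz":0},{"dx":0,"dy":0,"dz":2,"rx":0,"ry":0,"rz":0},{"dx":0,"dy":0,"dz":3,"rx":0,"ry":0,"rz":0},{"dx":0,"dy":0,"dz":4,"rx":0,"ry":0,"rz":0},{"dx":-1,"dy":0,"dz":5,"rx":0,"ry":0,"rz":0}]}}

```text
clock: 7.47
tcp_pos: [0.4927, -0.0249, 0.048]
orientation: [-0.059, -3.141, -0.0]
contact_force: [-0.1, 1.7, 4.3]
grip_width: -0.0
gripper_force: 2.0
```

Request:
{"fn": "send_rows", "kwargs": {"deltas": [{"dx":0,"dy":0,"dz":1,"rx":0,"ry":0,"rz":0},{"dx":0,"dy":0,"dz":2,"rx":0,"ry":0,"rz":0},{"dx":0,"dy":0,"dz":3,"rx":0,"ry":0,"rz":0},{"dx":0,"dy":0,"dz":4,"rx":0,"ry":0,"rz":0},{"dx":0,"dy":0,"dz":5,"rx":0,"ry":0,"rz":0}]}}

```text
clock: 7.88
tcp_pos: [0.4926, -0.025, 0.0531]
orientation: [-0.059, -3.141, 0.0]
contact_force: [-3.4, 1.2, 4.5]
grip_width: 0.0002
gripper_force: 2.1
```

Request:
{"fn": "send_rows", "kwargs": {"deltas": [{"dx":0,"dy":0,"dz":1,"rx":0,"ry":0,"rz":0},{"dx":0,"dy":0,"dz":2,"rx":0,"ry":0,"rz":0},{"dx":0,"dy":0,"dz":3,"rx":0,"ry":0,"rz":0},{"dx":0,"dy":0,"dz":4,"rx":0,"ry":0,"rz":0},{"dx":-1,"dy":0,"dz":5,"rx":0,"ry":0,"rz":0}]}}

```text
clock: 8.3
tcp_pos: [0.4924, -0.0251, 0.0583]
orientation: [0.059, 3.14, -0.0]
contact_force: [-0.5, 0.3, 4.3]
grip_width: -0.0
gripper_force: 2.1
```

Request:
{"fn": "send_rows", "kwargs": {"deltas": [{"dx":0,"dy":0,"dz":1,"rx":0,"ry":0,"rz":0},{"dx":0,"dy":0,"dz":2,"rx":0,"ry":0,"rz":0},{"dx":0,"dy":0,"dz":3,"rx":0,"ry":0,"rz":0},{"dx":0,"dy":0,"dz":4,"rx":0,"ry":0,"rz":0},{"dx":0,"dy":0,"dz":5,"rx":0,"ry":0,"rz":0}]}}

```text
clock: 8.72
tcp_pos: [0.4922, -0.025, 0.0632]
orientation: [0.059, 3.14, -0.0]
contact_force: [-2.1, -0.2, 3.5]
grip_width: -0.0001
gripper_force: 2.1
```

Request:
{"fn": "send_rows", "kwargs": {"deltas": [{"dx":0,"dy":0,"dz":1,"rx":0,"ry":0,"rz":0},{"dx":0,"dy":0,"dz":2,"rx":0,"ry":0,"rz":0},{"dx":0,"dy":0,"dz":3,"rx":0,"ry":0,"rz":0},{"dx":0,"dy":0,"dz":4,"rx":0,"ry":0,"rz":0},{"dx":0,"dy":0,"dz":5,"rx":0,"ry":0,"rz":0}]}}

```text
clock: 9.13
tcp_pos: [0.4919, -0.025, 0.0682]
orientation: [0.059, 3.141, -0.0]
contact_force: [-0.7, 0.1, 4.2]
grip_width: 0.0003
gripper_force: 2.1
```

Request:
{"fn": "send_rows", "kwargs": {"deltas": [{"dx":0,"dy":0,"dz":0.7,"rx":0,"ry":0,"rz":0},{"dx":0,"dy":0,"dz":1.4,"rx":0,"ry":0,"rz":0},{"dx":0,"dy":0,"dz":2.1,"rx":0,"ry":0,"rz":0},{"dx":0,"dy":0,"dz":2.8,"rx":0,"ry":0,"rz":0},{"dx":0,"dy":0,"dz":3.5,"rx":0,"ry":0,"rz":0}]}}

```text
clock: 9.55
tcp_pos: [0.4919, -0.025, 0.0716]
orientation: [0.059, 3.141, -0.0]
contact_force: [-0.8, -0.7, 4.9]
grip_width: 0.0004
gripper_force: 2.1
```

Request:
{"fn": "send_rows", "kwargs": {"deltas": [{"dx":0,"dy":0,"dz":0.7,"rx":0,"ry":0,"rz":0},{"dx":0,"dy":0,"dz":1.4,"rx":0,"ry":0,"rz":0},{"dx":0,"dy":0,"dz":2.1,"rx":0,"ry":0,"rz":0},{"dx":0,"dy":0,"dz":2.8,"rx":0,"ry":0,"rz":0},{"dx":0,"dy":0,"dz":3.5,"rx":0,"ry":0,"rz":0}]}}

```text
clock: 9.97
tcp_pos: [0.492, -0.025, 0.0752]
orientation: [0.059, 3.141, -0.0]
contact_force: [-0.2, -1.3, 5.2]
grip_width: 0.0002
gripper_force: 2.1
```

Request:
{"fn": "send_rows", "kwargs": {"deltas": [{"dx":0,"dy":0,"dz":0.7,"rx":0,"ry":0,"rz":0},{"dx":0,"dy":0,"dz":1.4,"rx":0,"ry":0,"rz":0},{"dx":0,"dy":0,"dz":2.1,"rx":0,"ry":0,"rz":0},{"dx":0,"dy":0,"dz":2.8,"rx":0,"ry":0,"rz":0},{"dx":0,"dy":0,"dz":3.5,"rx":0,"ry":0,"rz":0}]}}

```text
clock: 10.38
tcp_pos: [0.4913, -0.0247, 0.0782]
orientation: [-0.058, -3.14, -0.0]
contact_force: [-0.0, -0.3, -0.2]
grip_width: -0.0001
gripper_force: 0.0
```

Contact is lost right at the rest height, so the lid is shut. Now I retreat upward.

Request:
{"fn": "send_rows", "kwargs": {"deltas": [{"dx":0,"dy":0,"dz":3,"rx":0,"ry":0,"rz":0},{"dx":0,"dy":0,"dz":10,"rx":0,"ry":0,"rz":0},{"dx":0,"dy":0,"dz":25,"rx":0,"ry":0,"rz":0},{"dx":0,"dy":0,"dz":45,"rx":0,"ry":0,"rz":0},{"dx":0,"dy":0,"dz":70,"rx":0,"ry":0,"rz":0}]}}

```text
clock: 10.8
tcp_pos: [0.4904, -0.0249, 0.1486]
orientation: [-0.059, -3.138, 0.001]
contact_force: [0.2, -0.4, 0.7]
grip_width: 0.0003
gripper_force: 0.0
```

Request:
{"fn": "send_rows", "kwargs": {"deltas": [{"dx":-10,"dy":32,"dz":20,"rx":0,"ry":0,"rz":0},{"dx":-20,"dy":64,"dz":30,"rx":0,"ry":0,"rz":0},{"dx":-30,"dy":96,"dz":40,"rx":0,"ry":0,"rz":0},{"dx":-40,"dy":128,"dz":40,"rx":0,"ry":0,"rz":0},{"dx":-50,"dy":160,"dz":40,"rx":0,"ry":0,"rz":0}]}}

```text
clock: 11.22
tcp_pos: [0.4413, 0.1366, 0.1898]
orientation: [0.059, 3.139, 0.002]
contact_force: [0.0, 0.6, 0.3]
grip_width: -0.0
gripper_force: 0.0
```

Request:
{"fn": "send_rows", "kwargs": {"deltas": [{"dx":-10,"dy":32,"dz":0,"rx":0,"ry":0,"rz":0},{"dx":-20,"dy":64,"dz":0,"rx":0,"ry":0,"rz":0},{"dx":-30,"dy":96,"dz":0,"rx":0,"ry":0,"rz":0},{"dx":-30,"dy":96,"dz":0,"rx":0,"ry":0,"rz":0},{"dx":-30,"dy":96,"dz":0,"rx":0,"ry":0,"rz":0}]}}

```text
clock: 11.63
tcp_pos: [0.4108, 0.2328, 0.1888]
orientation: [-0.052, -3.141, -0.0]
contact_force: [0.8, -1.0, 0.0]
grip_width: -0.0
gripper_force: 0.0
```

```bash
python3 - <<'E'
from h import *
d=grab('scene');W=cloud(d);b=grab('top');cv2.imwrite('pics/g.png',np.hstack([cv2.resize(d['frame'][90:290,200:380],None,fx=2,fy=2),cv2.resize(b['frame'][150:290,190:360],(486,400))[:,:430]]))
m=(W[...,2]>.125)&(abs(W[...,0]-.66)<.08)&(abs(W[...,1]+.14)<.06);print(np.nanpercentile(W[m][:,2],[5,50,95]),W[225,298])
o=r.get_obs();print(o['tcp_pos'],o['contact_force'],o['clock'])
E
```

```text
[0.1263044  0.13594589 0.14000714] [ 0.48672686 -0.02471509  0.0976485 ]
[0.41182781 0.23015783 0.18858561] [ 0.05511399 -0.73074135 -0.01208555] 11.7333
```

View pics/g.png

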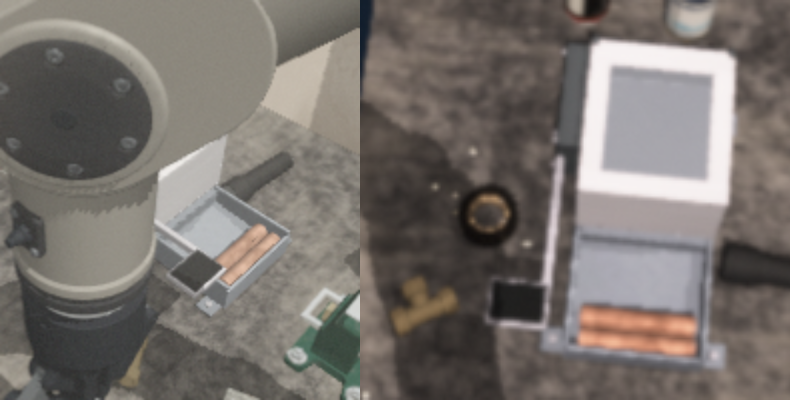

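In the top view the lid is shut (655,120) and both pipes lie in the tray (640,330). The paddle is back up at (518,302), and the tee, tape and torch are where they were.

```bash
python3 -c "
from bench import r
print(r.hand_in())"
```

```text
the job is handed in; nothing more can be done
None
```

I pressed the lever to its stop until both pipes rolled into the tray, eased it back up over about 4 s so the lid closed without slamming, withdrew the finger and handed the job in at about 12 s; the torch, fitting and tape were not touched.

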